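Sweep the washers through the tray gate

ROBOT

A 6-joint arm with a two-finger parallel gripper is mounted at the origin on the work surface. World frame = base frame: x ahead of the robot, y to its left, z up, the work surface at z = 0. Lengths are in m, angles in rad, forces in N, time in s.
With the tool pointing down it reaches from about 0.375 to 0.9 m from the base axis. Payload 3.1 kg.
Tool frame: the origin (TCP) lies midway between the tips of the shut fingers; the grasp point (between the pads) lies 19 mm behind it (robot.grip_depth is the distance from the TCP to the grasp point, in m); z points along the fingers, y is the direction in which the jaws open and shut (so a half turn about z gives the same grasp; the last joint's range is limited). The gripper opens to 87 mm and grips with 3 to 60 N. Pads are 19 mm wide; open, the fingers measure 117 mm over their backs; the gripper's body (75 mm by 190 mm) begins 51 mm behind the grasp point.
Start: joints at [-0.178, 0.527, 1.433, -0, 1.181, -0.178], TCP at [0.625, 0, 0.223] pointing down, gripper open.
Joint ranges: [-3.08, 3.08], [-0.75, 2.2], [0.22, 2.44], [-1.43, 4.57], [0, 2.65], [-2.85, 2.85]. Speed limits (rad/s): [2.79, 2.79, 3.14, 3.14, 3.14, 3.14].

INTERFACE

Orientations are given as a unit quaternion [x, y, z, w].
In Python, from rig import robot gives the robot as it stands.
- The arm moves only by the tool carry_out, never from a script. Its arguments are lists of equal length, an entry for each row: "dr": the turn, a rotation vector about the world's x, y, z in rad, a list of three; "translation": the shift along the world's x, y, z in cm, a list of three; "grip": the opening, from 0 (shut) to 1 (fully open). A call has 1 to 20 rows; each row is the pose to reach, as a shift and turn from the pose commanded when the call began; what a row does not reach only later rows make up. A row lasts 1/12 s, in which the tool goes at most 41.7 mm and 7.16 degrees, less where a joint would pass 70% of its speed; a pose out of reach is approached as far as the arm can. A call with a gripper value outside its range is refused whole. The fingers move at their own pace and stop on an object; "newtons" is the grip in N (left out, the last holds). Time passes only in rows, so rows that repeat a pose let the fingers close. It gives the time, the measured TCP pose, the force and the opening at its end, in the units of the state.
- robot.get_obs(): the state, without advancing time (a new reading comes with each control period).
- robot.camera(name): name is "scene" or "side" or "wrist"; returns a dict with "color" (480x640x3 uint8, blue, green, red), "camera_matrix" (3x3 intrinsics, pixels), "dist_coeffs" ([k1, k2, p1, p2, k3] as OpenCV has them; the pictures are not rectified), "T" (4x4, takes a point from camera to world coordinates). Camera axes: x right, y down, z forward; pixel columns grow to the right and rows downward; lengths in m; the calibration is good to about 2 mm. A picture is of the moment at which its call begins. There is no depth.
- robot.hand_in(): hands the job in, once; it reports no verdict.
The state is a dict: "time": time; "q": joint angles; "joint_velocities": joint speeds; "joint_torque": joint torques, N m; "position": TCP position; "tool_rot": TCP orientation; "ft_force": force on the tool from outside, world axes, zero at the start; "moment": the same for the moment, N m; "grip_width": finger opening in m.
Only numpy, scipy, OpenCV 4.12 (cv2) and the standard library are available. Lean on these libraries where they do the work, as an engineer would, in place of code of your own. Each camera call takes 0.05 s, during which the arm holds its last target. There are 200 camera calls.

TASK

With the fingertips, sweep the three round washers lying in the wooden sorting tray through the narrow gate between the two steel pins, one at a time, so that each drops into the slot beyond it. Slide them along the tray floor only, without picking anything up; leave the six-sided nut in the tray, and do not disturb the other things on the bench.

Things in the scene. Friction and masses are not known exactly. Their poses are not given: they have to be found in the camera images.
- tray: Fixed wooden sorting tray on the bench with a white floor. Origin on the bench surface; its x axis points along the tray towards and through the gate, z up. The white floor is 45 mm above the bench and runs from x = -135 to x = +66 mm and y = -128 to +128 mm; it is edged by 6 mm thick walls that stand 16 mm above the floor (top 61 mm above the bench). The front wall (x = 60 to 66 mm) is broken only by the gate in its middle. Beyond it is the slot, an open-topped pocket.
- gate (a point): Middle of the gate at floor height, 45 mm above the bench (tray x = 63 mm, y = 0); axes as the tray's, x points through the gate into the slot. The gate is 46 mm wide in the clear between two upright round steel pins of 16 mm diameter (centres at y = -31 and +31 mm), 17 mm tall. The floor ends in a sharp drop 3 mm beyond this point, so a washer tips into the slot once its centre is past that edge.
- slot (a point): Centre of the bottom of the slot, 4 mm above the bench; axes as the tray's. The pocket is 60 mm long (x) by 90 mm wide (y), its bottom 41 mm below the tray floor, its outer walls 6 mm thick and as high as the tray's (57 mm above this point).
- washer1_mid (a point): Centre (half-way up) of one of three alike loose plain dark steel washers: 32 mm outside diameter, 13 mm hole, 8 mm thick, about 42 g. It starts flat on the tray floor (centre 4 mm above it), about 125 mm from the gate, 40 mm or more from its neighbours (centre to centre); slides under a light push, and after dropping may take a second to settle.
- washer2_mid (a point): Centre (half-way up) of one of three alike loose plain dark steel washers: 32 mm outside diameter, 13 mm hole, 8 mm thick, about 42 g. It starts flat on the tray floor (centre 4 mm above it), about 125 mm from the gate, 40 mm or more from its neighbours (centre to centre); slides under a light push, and after dropping may take a second to settle.
- washer3_mid (a point): Centre (half-way up) of one of three alike loose plain dark steel washers: 32 mm outside diameter, 13 mm hole, 8 mm thick, about 42 g. It starts flat on the tray floor (centre 4 mm above it), about 125 mm from the gate, 40 mm or more from its neighbours (centre to centre); slides under a light push, and after dropping may take a second to settle.
- nut_mid (a point): Centre (half-way up) of the loose dark steel hexagon nut, 24 mm across flats, 28 mm across corners, 13 mm tall, about 36 g, starting flat on the tray floor among the washers. It stays in the tray (being nudged there does no harm).
- can: Bystander: closed metal can with a paper label, 100 mm diameter, 120 mm tall, upright on the bench; origin at the centre of its underside.
- tape: Bystander: roll of cream masking tape lying flat, 100 mm diameter, 24 mm tall; origin at the centre of its underside.
- screwdriver: Bystander: screwdriver lying on the bench, about 200 mm long along its x axis; origin under its middle.
- cup: Bystander: small white plastic cup, 60 mm diameter, 60 mm tall, upright and empty; origin at the centre of its underside.

How it is judged:
On the way, in this order (a step that is already met when the one before it is completed fails the run):
1. exactly one washer is in the slot ((((horizontal distance between washer1_mid and slot below 0.051 m and z of washer1_mid in the frame of slot below 0.037 m) and not (horizontal distance between washer2_mid and slot below 0.051 m and z of washer2_mid in the frame of slot below 0.037 m) and not (horizontal distance between washer3_mid and slot below 0.051 m and z of washer3_mid in the frame of slot below 0.037 m)) or (not (horizontal distance between washer1_mid and slot below 0.051 m and z of washer1_mid in the frame of slot below 0.037 m) and (horizontal distance between washer2_mid and slot below 0.051 m and z of washer2_mid in the frame of slot below 0.037 m) and not (horizontal distance between washer3_mid and slot below 0.051 m and z of washer3_mid in the frame of slot below 0.037 m)) or (not (horizontal distance between washer1_mid and slot below 0.051 m and z of washer1_mid in the frame of slot below 0.037 m) and not (horizontal distance between washer2_mid and slot below 0.051 m and z of washer2_mid in the frame of slot below 0.037 m) and (horizontal distance between washer3_mid and slot below 0.051 m and z of washer3_mid in the frame of slot below 0.037 m)))), for 0.3 s.
2. exactly two washers are in the slot ((((horizontal distance between washer1_mid and slot below 0.051 m and z of washer1_mid in the frame of slot below 0.037 m) and (horizontal distance between washer2_mid and slot below 0.051 m and z of washer2_mid in the frame of slot below 0.037 m) and not (horizontal distance between washer3_mid and slot below 0.051 m and z of washer3_mid in the frame of slot below 0.037 m)) or ((horizontal distance between washer1_mid and slot below 0.051 m and z of washer1_mid in the frame of slot below 0.037 m) and not (horizontal distance between washer2_mid and slot below 0.051 m and z of washer2_mid in the frame of slot below 0.037 m) and (horizontal distance between washer3_mid and slot below 0.051 m and z of washer3_mid in the frame of slot below 0.037 m)) or (not (horizontal distance between washer1_mid and slot below 0.051 m and z of washer1_mid in the frame of slot below 0.037 m) and (horizontal distance between washer2_mid and slot below 0.051 m and z of washer2_mid in the frame of slot below 0.037 m) and (horizontal distance between washer3_mid and slot below 0.051 m and z of washer3_mid in the frame of slot below 0.037 m)))), for 0.3 s.
3. all three washers are in the slot (((horizontal distance between washer1_mid and slot below 0.051 m and z of washer1_mid in the frame of slot below 0.037 m) and (horizontal distance between washer2_mid and slot below 0.051 m and z of washer2_mid in the frame of slot below 0.037 m) and (horizontal distance between washer3_mid and slot below 0.051 m and z of washer3_mid in the frame of slot below 0.037 m))), for 0.2 s.
At the end, for the whole second after the job is handed in: All three washers rest in the slot (centres within 51 mm of its middle seen from above, and at least 4 mm below the tray floor), the nut lies on the tray floor behind the gate, and all four are still (under 20 mm/s) (horizontal distance between each of washer1_mid, washer2_mid, washer3_mid and slot below 0.051 m and z of each of washer1_mid, washer2_mid, washer3_mid in the frame of slot below 0.037 m and x of nut_mid in the frame of gate between -0.2 and 0.003 m and y of nut_mid in the frame of gate between -0.13 and 0.13 m and z of nut_mid in the frame of gate between 0 and 0.018 m and linear speed of each of washer1, washer2, washer3, nut below 0.02 m/s); the robot touches nothing.
It fails at once if a washer or the nut is lifted (its centre more than 18 mm above the tray floor) (z of any of washer1_mid, washer2_mid, washer3_mid, nut_mid in the frame of gate above 0.018 m).
It fails at once if the nut goes through the gate (x of nut_mid in the frame of gate above 0.01 m).
It fails at once if a bystander is moved more than 15 mm or tipped over (distance of any of can, tape, screwdriver, cup from where it was at the start of the episode above 0.015 m).
It also fails if it takes over 59 s, if anything falls off the work surface, if the arm or the gripper's body presses on something with over 40 N, if the wrist force passes 120 N, or if a joint passes its speed limit or range.

## Working session

There is one attempt and no reset: what is moved stays moved. The work goes in short steps, Python scripts to look and compute and a tool call to move; the robot and the scene stay as the last step left them, time stands still between calls to the robot, and variables do not carry over. Pictures are saved under pics/ and viewed, about 8 in all and at most 12, crops included, and the job is handed in when it is done.

Besides the shell and the picture viewer there is one more tool, called after "Emit:" as name(argument=value, ...), one argument or row to a line, values as JSON. carry_out: Moves the arm, as the interface text tells. Its arguments: {"type":"object","properties":{"dr":{"type":"array"},"translation":{"type":"array"},"grip":{"type":"array"},"newtons":{"type":"number"}},"required":["dr","translation","grip"]}

```bash
mkdir -p pics; cat > h.py <<'E'
import numpy as np, cv2
from rig import robot
def ray(c,uv,z):
    p=cv2.undistortPoints(np.array(uv,float).reshape(-1,1,2),c["camera_matrix"],np.array(c["dist_coeffs"])).reshape(-1,2)
    d=np.c_[p,np.ones(len(p))]@c["T"][:3,:3].T; o=c["T"][:3,3]
    return (o+d*((z-o[2])/d[:,2])[:,None])[:,:2]
E
python3 - <<'E'
from h import *
a=robot.camera("scene");b=robot.camera("wrist")
cv2.imwrite("pics/s0.png",a["color"]);cv2.imwrite("pics/w0.png",b["color"])
print(a["T"],b["T"],robot.get_obs()["time"])
E
```

```text
[[ 0.33942895  0.74353432 -0.57614643  1.15668772]
 [ 0.94058236 -0.27456507  0.199797   -0.21759415]
 [-0.00963376 -0.60973006 -0.7925506   0.8368398 ]
 [ 0.          0.          0.          1.        ]] [[ 9.99997771e-01  1.12044544e-03 -1.78963716e-03  6.25248457e-01]
 [ 5.88300577e-04 -9.61877236e-01 -2.73480963e-01  7.52362324e-02]
 [-2.02783174e-03  2.73479301e-01 -9.61875751e-01  3.83941894e-01]
 [ 0.00000000e+00  0.00000000e+00  0.00000000e+00  1.00000000e+00]] 0.1
```

View pics/s0.png

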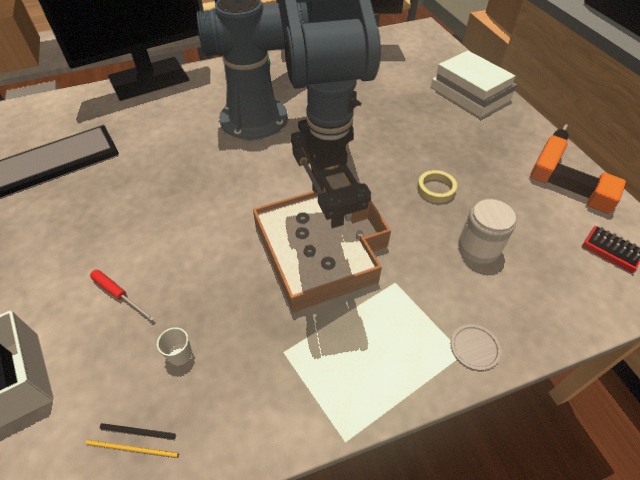

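View pics/w0.png

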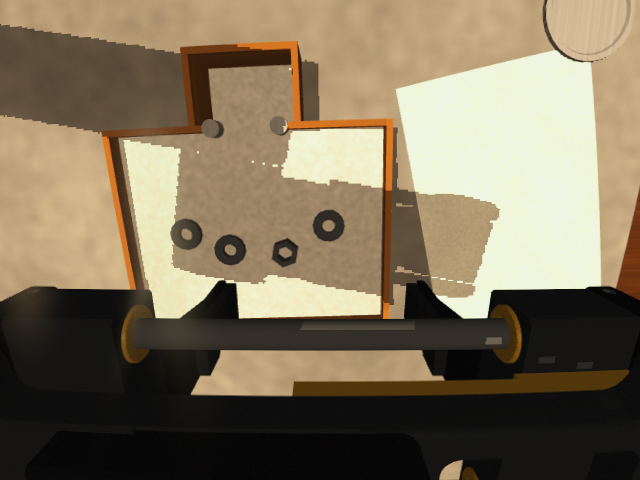

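Wrist view: washers are at about (186,234), (230,250) and (328,225), the nut at (285,252), and the pin tops at (212,128) and (279,125). The gate faces roughly world +y. Next I'll turn these into tray coordinates.

```bash
cat >> h.py <<'E'
def blobs(c,zmin=0.0):
    g=c["color"].max(2); m=((g<75)).astype(np.uint8)*255
    return m
E
python3 - <<'E'
from h import *
c=robot.camera("wrist")
g=c["color"].max(2); m=(g<80).astype(np.uint8); m[:200]=0; m[275:]=0; m[:,:150]=0; m[:,370:]=0
cs,_=cv2.findContours(m,cv2.RETR_EXTERNAL,cv2.CHAIN_APPROX_NONE)
pts=[]
for k in cs:
    if cv2.contourArea(k)>200:
        (x,y),r=cv2.minEnclosingCircle(k); M=cv2.moments(k); u=(M['m10']/M['m00'],M['m01']/M['m00']); pts.append(u); print(u,r,cv2.contourArea(k))
W=ray(c,pts,.049)
P=ray(c,[(212,127),(279,124.5)],.062)
P2=ray(c,[(300,44)],.061)
print("pins",P,np.linalg.norm(P[1]-P[0]))
gate=P.mean(0); y=P[0]-P[1]; y/=np.linalg.norm(y); x=np.array([y[1],-y[0]]); 
# wall line: outer right wall top corners
print("gate",gate,"x",x,"yaw",np.arctan2(x[1],x[0]))
C=ray(c,[(393,120),(104,133),(181,48),(298,42)],.061)
for q in list(W)+list(C): print(q, "tray", (q-gate)@x+.063,(q-gate)@y)
E
```

```text
(284.5862884160756, 252.24451198919283) 13.872293472290039 493.5
(229.73987878787878, 249.40896969696968) 15.52797794342041 687.5
(189.97646244375215, 233.5344409830391) 15.058215141296387 481.5
(328.09073944483316, 225.16141824119427) 15.707011222839355 714.5
pins [[0.52637245 0.09590509]
 [0.58708095 0.09756086]] 0.06073107470756499
gate [0.5567267  0.09673297] x [-0.02726408  0.99962827] yaw 1.5980637823878265
[ 0.58745404 -0.02592279] tray -0.060447923183771596 -0.02737182068274495
[ 0.53109498 -0.02296707] tray -0.05595672246608836 0.028885701625225656
[ 0.49141118 -0.00618852] tray -0.03810246571463975 0.06809729684641155
[0.63187387 0.00247042] tray -0.03327633120209021 -0.07254925708195677
[0.68934403 0.10172193] tray 0.06437141166843248 -0.1327040568243473
[0.42399458 0.09256015] tray 0.06244754900145415 0.13279654568884566
[0.50336389 0.16231653] tray 0.13001406682196748 0.05155489748666852
[0.60500635 0.16550209] tray 0.1304272480655673 -0.05013663062205655
```

Emit:
carry_out(
  dr=[
    [0,0,-0.12],
    [0,0,-0.24],
    [0,0,-0.36],
    [0,0,-0.386],
    [0,0,-0.386],
    [0,0,-0.386],
    [0,0,-0.386],
  ],
  translation=[
    [-4,-2,-2],
    [-7.5,-4,-4],
    [-10.9,-6,-7],
    [-10.9,-6,-10],
    [-10.9,-6,-12],
    [-10.9,-6,-12],
    [-10.9,-6,-12],
  ],
  grip=[0.06,0.06,0.06,0.06,0.06,0.06,0.06],
)

```text
time: 0.73
position: [0.5156, -0.06, 0.1019]
tool_rot: [0.83, 0.558, -0.001, -0.001]
ft_force: [-0.4, 0.4, 0.1]
grip_width: 0.0481
```

```bash
python3 - <<'E'
from h import *
c=robot.camera("wrist");cv2.imwrite("pics/w1.png",c["color"])
o=robot.get_obs();print(o["time"],o["position"],o["tool_rot"],o["grip_width"],o["q"])
E
```

```text
0.7833 [ 0.51706657 -0.06019048  0.10303699] [8.29579090e-01 5.58388894e-01 4.05650048e-04 4.59628469e-04] 0.04437825045632073 [-3.30824171e-01  5.70308217e-01  1.80131876e+00  1.33137623e-04
  7.68743112e-01  5.49913580e-02]
```

View pics/w1.png

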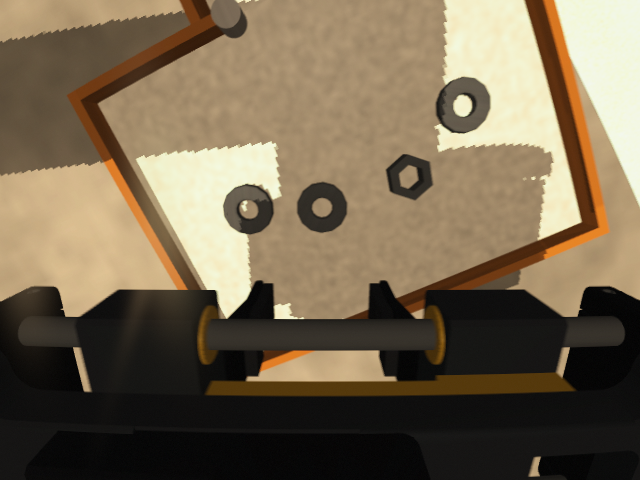

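The second wrist view shows W1 at (248,209), W2 at (322,207) straight ahead, W3 at (463,104), the nut at (409,176) and one pin top at (232,8). The tool is lined up with W2.

```bash
python3 - <<'E'
from h import *
c=robot.camera("wrist")
print(ray(c,[(248,209),(322,207),(463,104),(409,176)],.049), ray(c,[(226,8)],.062), ray(c,[(70,97),(605,231)],.061))
print(robot.get_obs()["grip_width"],robot.get_obs()["position"])
E
```

```text
[[ 0.48903234 -0.00680083]
 [ 0.53339592 -0.02348452]
 [ 0.63526903  0.00277396]
 [ 0.59122425 -0.02573708]] [[0.52706107 0.09693402]] [[ 0.42399945  0.09286953]
 [ 0.69695166 -0.10333117]]
0.04052119646145717 [ 0.51783429 -0.06025891  0.10374178]
```

Emit:
carry_out(
  dr=[
    [0,0,0],
    [0,0,0],
    [0,0,0],
    [0,0,0],
    [0,0,0],
    [0,0,0],
    [0,0,0],
    [0,0,0],
    [0,0,0],
    [0,0,0],
    [0,0,0],
    [0,0,0],
    [0,0,0],
    [0,0,0],
    [0,0,0],
    [0,0,0.08],
    [0,0,0.16],
    [0,0,0.25],
    [0,0,0.34],
    [0,0,0.416],
  ],
  translation=[
    [0.2,0,0],
    [0.2,0,0],
    [0.2,0,0],
    [0.2,0,0],
    [0.2,0,0],
    [0.2,0,-2.5],
    [0.2,0,-5],
    [0.2,0,-5.5],
    [0.6,1,-5.5],
    [1.0,2,-5.5],
    [1.4,3,-5.5],
    [1.8,4,-5.5],
    [2.2,5,-5.5],
    [2.6,6,-5.5],
    [3.0,7,-5.5],
    [3.3,7.4,-5.5],
    [3.6,7.6,-5.5],
    [3.9,7.8,-5.5],
    [4.2,7.9,-5.5],
    [4.4,8.0,-5.5],
  ],
  grip=[0.06,0.06,0.06,0.06,0.06,0.06,0.06,0.06,0.06,0.06,0.06,0.06,0.06,0.06,0.06,0.06,0.06,0.06,0.06,0.06],
)

```text
time: 2.5
position: [0.5606, 0.021, 0.0477]
tool_rot: [0.695, 0.719, 0.0, 0.0]
ft_force: [0.5, -0.2, 0.1]
grip_width: 0.0051
```

```bash
python3 - <<'E'
from h import *
c=robot.camera("wrist");cv2.imwrite("pics/w2.png",c["color"])
o=robot.get_obs();print(o["time"],o["position"],o["tool_rot"],o["grip_width"],o["ft_force"])
E
```

```text
2.55 [0.5609981  0.02100053 0.04772407] [6.93894082e-01 7.20076824e-01 3.84288017e-04 4.72017306e-04] 0.0052106159437692754 [ 1.77566814  0.63212609 -0.45182118]
```

View pics/w2.png

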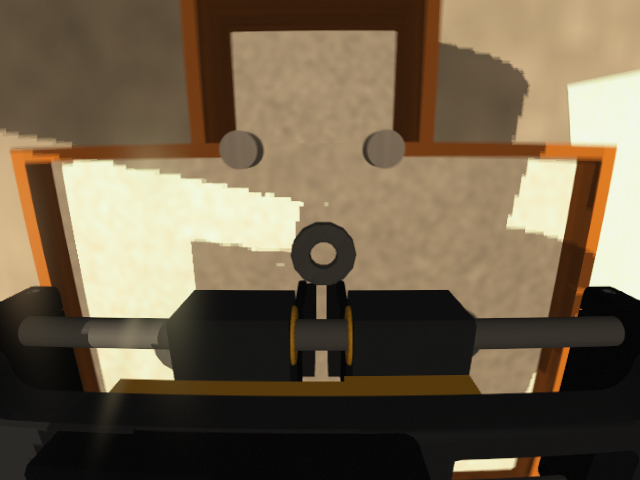

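Washer 2 is nested against the tips at (323,254), and the pins are at (241,149) and (384,149). Next I'll check its alignment with the gate.

```bash
python3 - <<'E'
from h import *
c=robot.camera("wrist")
P=ray(c,[(239,149.5),(383,149)],.062);print("pins",P,"gate",P.mean(0)); print(ray(c,[(323,254)],.049))
C=ray(c,[(14,152),(613,149)],.061);print(C)
E
```

```text
pins [[0.52445716 0.09511989]
 [0.58482181 0.09753685]] gate [0.55463949 0.09632837]
[[0.5617318 0.0466096]]
[[0.42299361 0.09223134]
 [0.68730243 0.10322538]]
```

Emit:
carry_out(
  dr=[
    [0,0,0.03],
    [0,0,0.06],
    [0,0,0.07],
    [0,0,0.07],
    [0,0,0.07],
    [0,0,0.07],
    [0,0,0.07],
    [0,0,0],
    [0,0,-0.1],
    [0,0,-0.2],
    [0,0,-0.32],
    [0,0,-0.44],
    [0,0,-0.56],
    [0,0,-0.68],
    [0,0,-0.8],
    [0,0,-0.9],
    [0,0,-0.975],
    [0,0,-0.975],
  ],
  translation=[
    [-0.1,1,0],
    [-0.2,2,0],
    [-0.3,3,0],
    [-0.4,4,0],
    [-0.5,5,0],
    [-0.6,6,0],
    [-0.6,6,0],
    [-0.5,4.5,0.5],
    [-0.5,3,3],
    [-1,2,5],
    [-2,1,5],
    [-4,0,5],
    [-6,-1,5],
    [-8,-3,5],
    [-10,-4.7,5],
    [-10,-4.7,5],
    [-10,-4.7,5],
    [-10,-4.7,5],
  ],
  grip=[0.06,0.06,0.06,0.06,0.06,0.06,0.06,0.06,0.06,0.06,0.06,0.06,0.06,0.06,0.06,0.06,0.06,0.06],
)

```text
time: 4.1
position: [0.4598, -0.0274, 0.0977]
tool_rot: [0.952, 0.307, 0.0, 0.0]
ft_force: [0.3, 1.0, -0.3]
grip_width: 0.0051
```

```bash
python3 - <<'E'
from h import *
c=robot.camera("wrist");cv2.imwrite("pics/w3.png",c["color"])
o=robot.get_obs();print(o["time"],o["position"],o["tool_rot"],o["grip_width"],o["ft_force"])
E
```

```text
4.15 [ 0.46005247 -0.0272443   0.09767587] [9.51295253e-01 3.08281226e-01 1.18936199e-04 1.13434544e-04] 0.004897990857782262 [ 0.04467235 -0.03702091 -0.22995012]
```

View pics/w3.png

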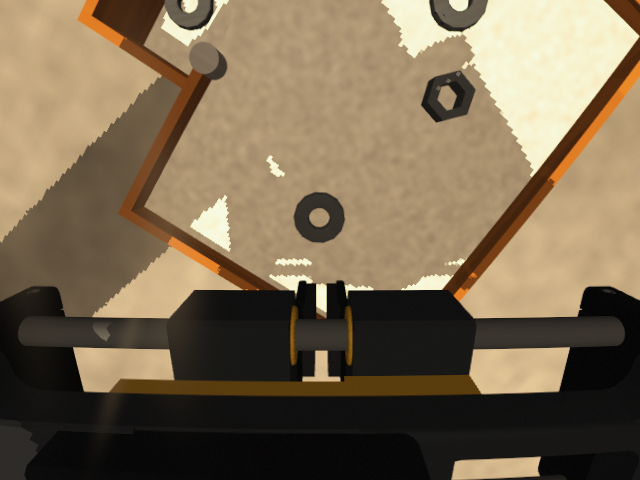

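W1 is at (319,217), straight ahead. W2 shows at (190,8) past the pin at (206,58). I'll check that it actually dropped into the slot.

```bash
python3 - <<'E'
from h import *
c=robot.camera("wrist")
for z in (.049,.008): print(z, ray(c,[(189,6)],z), np.diff(ray(c,[(165,6),(214,6)],z)[:,0]), np.linalg.norm(np.subtract(*ray(c,[(165,6),(214,6)],z))))
print(ray(c,[(319,217),(459,4),(447,96)],.049),ray(c,[(204,57)],.062))
d=robot.camera("scene")["color"][180:280,240:400];cv2.imwrite("pics/s1.png",cv2.resize(d,None,fx=4,fy=4))
E
```

```text
0.049 [[0.54204218 0.12194525]] [0.01547457] 0.027565618558941456
0.008 [[0.5460811  0.14234195]] [0.01848127] 0.03292161629231659
[[ 0.48779419 -0.00600222]
 [ 0.63064901  0.00173541]
 [ 0.58945657 -0.02422463]] [[0.52423916 0.0957613 ]]
```

View pics/s1.png

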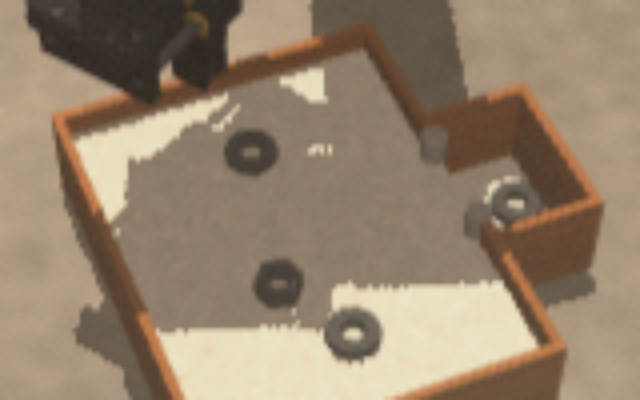

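Washer 2 is in the slot: its apparent size only fits a height of 8 mm, at (0.546, 0.142). Now W1.

Emit:
carry_out(
  dr=[
    [0,0,0],
    [0,0,0],
    [0,0,0],
    [0,0,0],
    [0,0,0],
    [0,0,0],
    [0,0,0],
    [0,0,0],
    [0,0,0],
    [0,0,0],
    [0,0,0.145],
    [0,0,0.265],
    [0,0,0.385],
    [0,0,0.505],
    [0,0,0.625],
    [0,0,0.745],
    [0,0,0.865],
    [0,0,0.985],
    [0,0,0.985],
  ],
  translation=[
    [0,0,-2.5],
    [0,0,-5],
    [0,0,-5],
    [0.8,0.6,-5],
    [1.9,1.4,-5],
    [3,2.2,-5],
    [4.1,3.1,-5],
    [5.2,3.9,-5],
    [6.3,4.7,-5],
    [7.4,5.5,-5],
    [7.6,5.4,-5],
    [7.8,5.3,-5],
    [8.1,5.2,-5],
    [8.3,5.1,-5],
    [8.6,5.1,-5],
    [8.9,5.2,-5],
    [9.2,5.2,-5],
    [9.5,5.3,-5],
    [9.5,5.3,-5],
  ],
  grip=[0.06,0.06,0.06,0.06,0.06,0.06,0.06,0.06,0.06,0.06,0.06,0.06,0.06,0.06,0.06,0.06,0.06,0.06,0.06],
)

```text
time: 5.83
position: [0.5561, 0.0267, 0.0478]
tool_rot: [0.691, 0.722, 0.0, 0.001]
ft_force: [0.7, -0.7, 0.0]
grip_width: 0.0051
```

```bash
python3 - <<'E'
from h import *
c=robot.camera("wrist");cv2.imwrite("pics/w4.png",c["color"])
o=robot.get_obs();print(o["time"],o["position"],o["ft_force"])
E
```

```text
5.8833 [0.555646   0.02661335 0.04769654] [-0.09317609 -0.13305763 -0.09182205]
```

View pics/w4.png

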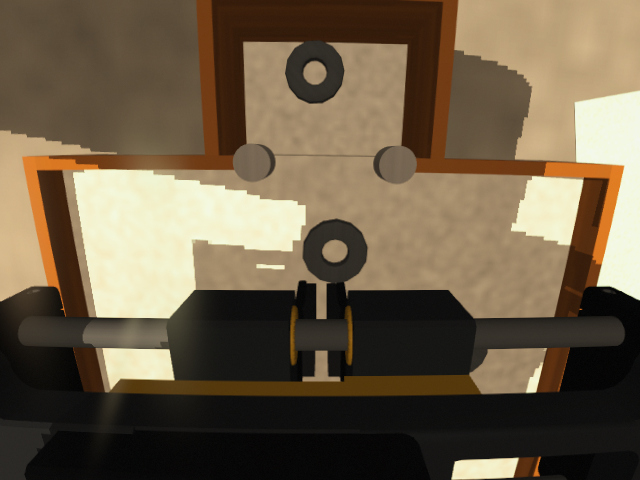

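W1 is ahead of the tips but about 6 mm to the right, at (335,251), and the pins are at (253,162) and (396,164). I'll back off, shift right and push it through, then hover behind W3.

Emit:
carry_out(
  dr=[
    [0,0,0.02],
    [0,0,0.05],
    [0,0,0.05],
    [0,0,0.05],
    [0,0,0.05],
    [0,0,0.05],
    [0,0,0.05],
    [0,0,0.05],
    [0,0,0.05],
    [0,0,0.05],
    [0,0,0.15],
    [0,0,0.27],
    [0,0,0.39],
    [0,0,0.51],
    [0,0,0.63],
    [0,0,0.75],
    [0,0,0.87],
    [0,0,0.99],
    [0,0,1.024],
    [0,0,1.024],
  ],
  translation=[
    [0.2,-0.5,0],
    [0.95,-0.5,0],
    [0.9,0.5,0],
    [0.8,1.5,0],
    [0.6,2.5,0],
    [0.45,3.5,0],
    [0.3,4.5,0],
    [0.2,5.4,0],
    [0.2,5.4,0],
    [0.2,4.0,0.5],
    [0.5,2.5,3],
    [2,1,5],
    [4,0,5],
    [6,-1,5],
    [8,-2,5],
    [10,-3,5],
    [10.8,-4,5],
    [10.8,-4,5],
    [10.8,-4,5],
    [10.8,-4,5],
  ],
  grip=[0.06,0.06,0.06,0.06,0.06,0.06,0.06,0.06,0.06,0.06,0.06,0.06,0.06,0.06,0.06,0.06,0.06,0.06,0.06,0.06],
)

```text
time: 7.55
position: [0.6629, -0.0143, 0.0972]
tool_rot: [0.251, 0.968, -0.0, -0.0]
ft_force: [0.0, 0.1, -1.2]
grip_width: 0.005
```

```bash
python3 - <<'E'
from h import *
c=robot.camera("wrist");cv2.imwrite("pics/w5.png",c["color"])
d=robot.camera("scene")["color"][180:280,240:400]
cv2.imwrite("pics/w5.png",np.hstack([cv2.resize(c["color"],(400,300)),cv2.resize(d,(400,300))]))
cv2.imwrite("pics/w5full.png",c["color"])
o=robot.get_obs();print(o["time"],o["position"],o["ft_force"])
E
```

```text
7.65 [ 0.66267308 -0.01394835  0.09731484] [0.68259674 0.66942445 0.36334853]
```

View pics/w5.png

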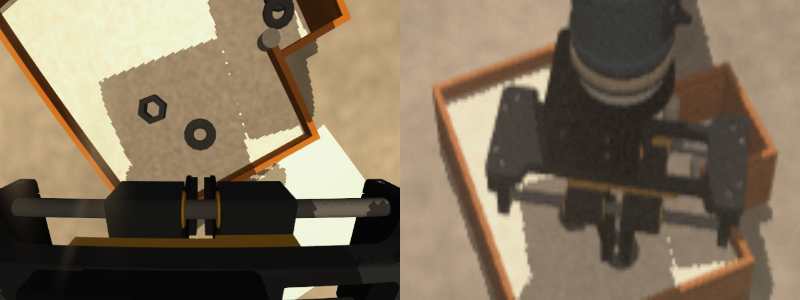

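W3 is straight ahead at about (320,214) full-size, the nut is off to the left, and one washer shows past the pin. I'll check the slot.

```bash
python3 - <<'E'
from h import *
c=robot.camera("wrist")
print(ray(c,[(320,214),(243,175)],.049))
for z in (.049,.016,.008): print(z,ray(c,[(445,18)],z))
cv2.imwrite("pics/w5c.png",cv2.resize(c["color"][0:120,380:560],None,fx=4,fy=4))
E
```

```text
[[ 0.63135339  0.00339555]
 [ 0.58752724 -0.02581543]]
0.049 [[0.56834488 0.11788728]]
0.016 [[0.56369788 0.13278509]]
0.008 [[0.56257133 0.13639668]]
```

View pics/w5c.png

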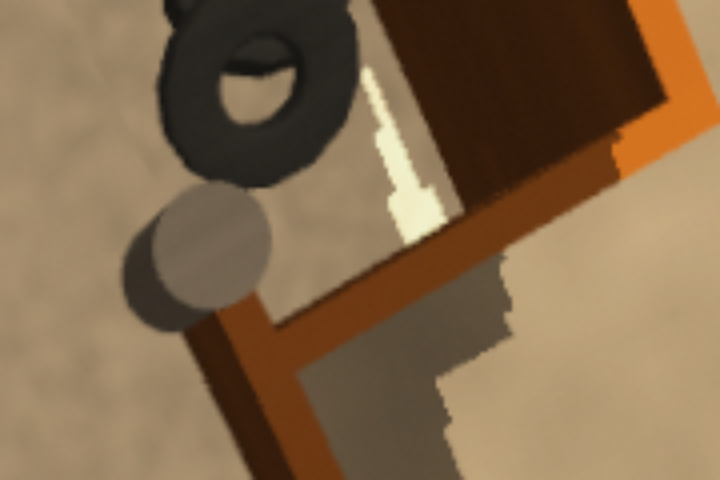

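W1 is lying on W2 in the slot, so two are in. Now W3.

Emit:
carry_out(
  dr=[
    [0,0,0],
    [0,0,0],
    [0,0,0],
    [0,0,0],
    [0,0,0],
    [0,0,0],
    [0,0,0],
    [0,0,0],
    [0,0,0],
    [0,0,0],
    [0,0,-0.12],
    [0,0,-0.24],
    [0,0,-0.36],
    [0,0,-0.48],
    [0,0,-0.6],
    [0,0,-0.72],
    [0,0,-0.84],
    [0,0,-0.96],
    [0,0,-1.024],
    [0,0,-1.024],
  ],
  translation=[
    [0,0,-2.5],
    [0,0,-5],
    [0,0,-5],
    [-0.9,0.5,-5],
    [-2.0,1.1,-5],
    [-3.1,1.7,-5],
    [-4.2,2.3,-5],
    [-5.3,2.9,-5],
    [-6.4,3.5,-5],
    [-7.6,4.2,-5],
    [-7.8,4.0,-5],
    [-8.0,3.9,-5],
    [-8.2,3.8,-5],
    [-8.5,3.7,-5],
    [-8.7,3.7,-5],
    [-9.0,3.7,-5],
    [-9.3,3.7,-5],
    [-9.6,3.7,-5],
    [-9.7,3.8,-5],
    [-9.7,3.8,-5],
  ],
  grip=[0.06,0.06,0.06,0.06,0.06,0.06,0.06,0.06,0.06,0.06,0.06,0.06,0.06,0.06,0.06,0.06,0.06,0.06,0.06,0.06],
)

```text
time: 9.37
position: [0.5656, 0.0243, 0.0477]
tool_rot: [0.693, 0.721, -0.0, -0.0]
ft_force: [0.1, -0.5, -0.4]
grip_width: 0.0052
```

```bash
python3 - <<'E'
from h import *
c=robot.camera("wrist");cv2.imwrite("pics/w6.png",c["color"])
o=robot.get_obs();print(o["time"],o["position"],o["ft_force"])
E
```

```text
9.4167 [0.56584506 0.02422406 0.04772787] [ 0.31023768 -0.23149755  0.50809335]
```

View pics/w6.png

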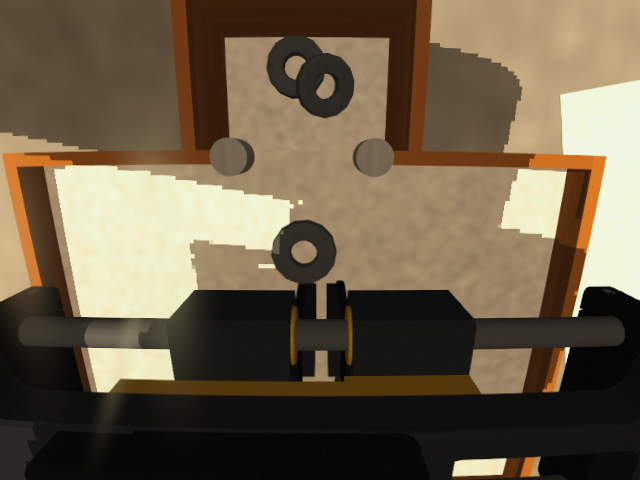

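W3 is at (304,251), about 8 mm left of the fork, and two washers are in the slot at (296,66) and (325,85). I'll shift left and push it through.

Emit:
carry_out(
  dr=[
    [0,0,0],
    [0,0,0],
    [0,0,0],
    [0,0,0],
    [0,0,0],
    [0,0,0],
    [0,0,0],
    [0,0,0],
    [0,0,0],
    [0,0,0],
    [0,0,0],
    [0,0,0],
    [0,0,0],
    [0,0,0],
    [0,0,0],
  ],
  translation=[
    [-0.2,-0.5,0],
    [-0.8,-0.5,0],
    [-0.8,0.5,0],
    [-0.85,1.5,0],
    [-0.9,2.5,0],
    [-0.95,3.5,0],
    [-1.0,4.6,0],
    [-1.0,5.7,0],
    [-1.0,5.7,0],
    [-1.0,4.0,0.5],
    [-1.0,2.5,3],
    [-1.0,1,7],
    [-1.0,0,11],
    [-1.0,0,11],
    [-1,0,11],
  ],
  grip=[0.06,0.06,0.06,0.06,0.06,0.06,0.06,0.06,0.06,0.06,0.06,0.06,0.06,0.06,0.06],
)

```text
time: 10.67
position: [0.5582, 0.0232, 0.1604]
tool_rot: [0.693, 0.721, 0.002, 0.003]
ft_force: [0.1, 0.5, -0.1]
grip_width: 0.0052
```

```bash
python3 - <<'E'
from h import *
c=robot.camera("wrist");cv2.imwrite("pics/w7.png",c["color"])
o=robot.get_obs();print(o["time"],o["position"],o["ft_force"])
E
```

```text
10.7167 [0.55635283 0.0238693  0.15844862] [-0.73782653 -0.42989776  0.83875412]
```

View pics/w7.png

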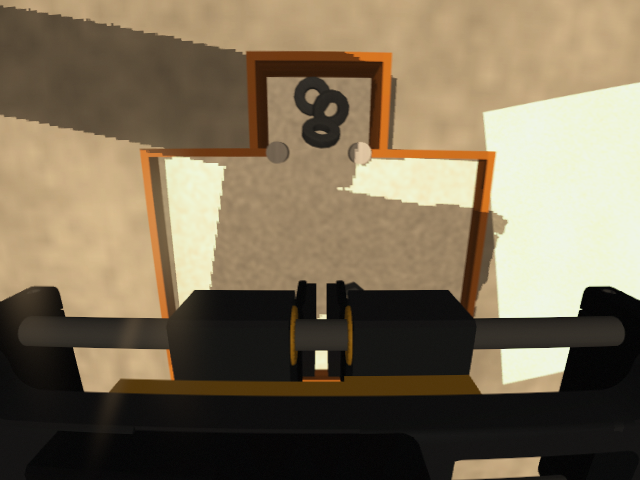

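All three are past the gate, at (311,96), (330,108) and (321,131), the last one tilted. I'll let it settle, then check that it isn't perched and is still.

Emit:
carry_out(
  dr=[
    [0,0,0],
    [0,0,0],
    [0,0,0],
    [0,0,0],
    [0,0,0],
    [0,0,0],
    [0,0,0],
    [0,0,0],
    [0,0,0],
    [0,0,0],
    [0,0,0],
    [0,0,0],
  ],
  translation=[
    [0,-3,2],
    [0,-6,2],
    [0,-6,2],
    [0,-6,2],
    [0,-6,2],
    [0,-6,2],
    [0,-6,2],
    [0,-6,2],
    [0,-6,2],
    [0,-6,2],
    [0,-6,2],
    [0,-6,2],
  ],
  grip=[0.06,0.06,0.06,0.06,0.06,0.06,0.06,0.06,0.06,0.06,0.06,0.06],
)

```text
time: 11.72
position: [0.556, -0.0358, 0.1776]
tool_rot: [0.693, 0.721, 0.0, 0.0]
ft_force: [0.8, 0.5, 0.7]
grip_width: 0.0053
```

```bash
python3 - <<'E'
from h import *
c=robot.camera("wrist");s=robot.camera("side");n=robot.camera("scene")
u=cv2.projectPoints(np.array([[0.552,.13,.02]]),cv2.Rodrigues(c["T"][:3,:3].T)[0],-c["T"][:3,:3].T@c["T"][:3,3],c["camera_matrix"],np.array(c["dist_coeffs"]))[0].ravel()
print(u,ray(c,[u],.02))
def crop(c,w,h):
    u=cv2.projectPoints(np.array([[0.552,.12,.03]]),cv2.Rodrigues(c["T"][:3,:3].T)[0],-c["T"][:3,:3].T@c["T"][:3,3],c["camera_matrix"],np.array(c["dist_coeffs"]))[0].ravel().astype(int)
    x0=int(np.clip(u[0]-w//2,0,640-w));y0=int(np.clip(u[1]-h//2,0,480-h));print(x0,y0)
    return cv2.resize(c["color"][y0:y0+h,x0:x0+w],(400,300),interpolation=cv2.INTER_CUBIC)
cv2.imwrite("pics/f.png",np.vstack([np.hstack([crop(c,160,120),crop(n,120,90)]),np.hstack([crop(s,120,90),cv2.resize(c["color"],(400,300))])]))
E
```

```text
[323.34297712  40.07203159] [[0.552 0.13 ]]
242 0
301 183
223 172
```

View pics/f.png

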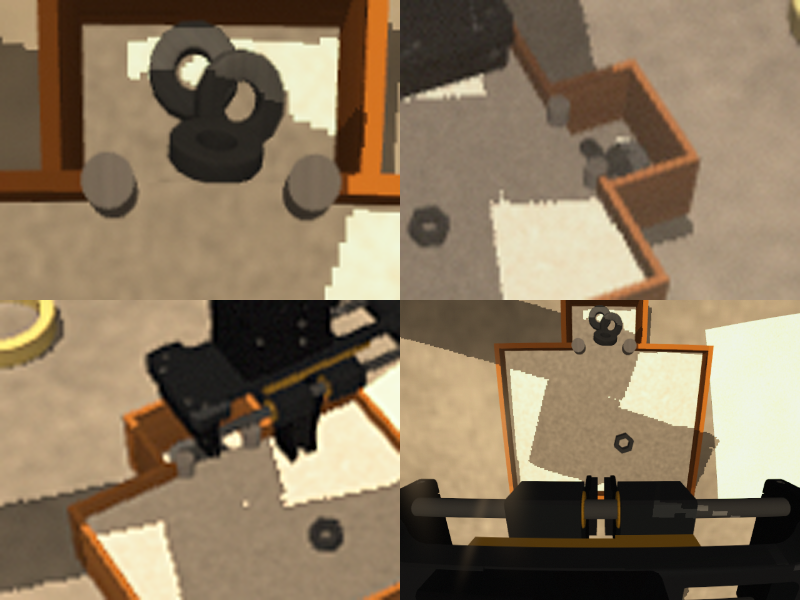

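```bash
python3 - <<'E'
from h import *
c=robot.camera("wrist")
G=np.array([.5553,.0957]);a=np.array([-.04,.9992])
pr=lambda p:cv2.projectPoints(np.array([p]),cv2.Rodrigues(c["T"][:3,:3].T)[0],-c["T"][:3,:3].T@c["T"][:3,3],c["camera_matrix"],np.array(c["dist_coeffs"]))[0].ravel()
e=G+.003*a; print("floor edge",pr([*e,.045]),"slot floor under",pr([*e,.004]))
L,R=(242+168*.4,242+264*.4)
for z in (.045,.035,.025,.02,.015): p=ray(c,[(L,60),(R,60),(328,72.5)],z);print(z,np.linalg.norm(p[0]-p[1]),(p[2]-G)@a*1e3, ((p[:2].mean(0))-G)@a*1e3)
E
cp pics/f.png /dev/null; python3 - <<'E'
import sys;sys.path.insert(0,'.')
from h import *
c=robot.camera("wrist");cv2.imwrite("pics/g.png",cv2.resize(c["color"][20:95,270:370],(800,600),interpolation=cv2.INTER_NEAREST))
E
```

```text
floor edge [325.87488263  73.10342132] slot floor under [325.23958954  82.83061817]
0.045 0.030292784669674677 3.450721051088757 12.702495192006264
0.035 0.03131988947840934 5.483146992838485 15.048611070586892
0.025 0.03234699428714379 7.5155729345882305 17.39472694916755
0.02 0.032860546691511124 8.531785905463082 18.567784888457872
0.015 0.033374099095878455 9.547998876337946 19.740842827748203
```

```bash
python3 - <<'E'
from h import *
c=robot.camera("wrist");n=robot.camera("scene")
a=np.array([ray(c,[(328,59)],z)[0] for z in (0,.05)]);b=np.array([ray(n,[(359.5,232.5)],z)[0] for z in (0,.05)])
z=np.linspace(.0,.06,61);d=np.linalg.norm((a[0]+np.outer(z/.05,a[1]-a[0]))-(b[0]+np.outer(z/.05,b[1]-b[0])),axis=1)
print(z[d.argmin()],d.min())
c2=robot.camera("wrist")
import time
print("motion",np.abs(c["color"][20:95,270:370].astype(int)-c2["color"][20:95,270:370]).max())
E
```

```text
0.024 0.0015116181105831034
motion 68
```

```bash
python3 - <<'E'
from h import *
n=[robot.camera("scene")["color"].astype(int) for _ in range(8)]
r=(slice(205,250),slice(345,390)); q=(slice(205,250),slice(260,330))
for i in (1,4,7): d=np.abs(n[i]-n[0]); print(d[r].max(),d[r].mean(),d[q].max(),d[q].mean())
o=robot.get_obs();print(o["time"],o["ft_force"])
robot.hand_in()
E
```

```text
12 1.9789300411522635 41 1.7804232804232805
10 1.9948971193415639 65 1.8166137566137566
11 1.9618106995884774 62 1.7951322751322751
12.5167 [0.92560202 0.63523909 0.17320151]
the job is handed in; nothing more can be done
```

I swept all three washers through the gate with the nearly shut fingertips, one at a time, and handed the job in at about 12.5 s on the robot's clock. The hand-in gives no verdict.

**Washers:** The last pictures show all three in the slot. The first two lie overlapping on the bottom.

**Third washer:** It came to rest tilted, apparently with one edge against the drop and the other on a lower washer. Two views put its centre about 24 mm above the bench, and a rough estimate from its apparent size gave about 28 mm. Both are under the 41 mm limit. It is about 17 mm from the slot centre, against an allowed 51 mm.

**Nut and bystanders:** The nut is still on the tray floor, well behind the gate. I did not measure the bystanders again, but the arm only worked over the tray.

**Stillness:** One wrist-camera frame comparison showed pixel changes of up to 68. Fixed-camera frames over about 0.4 s showed only noise in the slot area, so I put those changes down to arm jitter.

**Contact:** The gripper was clear above the tray, and the measured force was about 1 N, the same as in free air.

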